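Put the potter's tools away in their slide-in tray

ROBOT

A 6-joint arm with a two-finger parallel gripper is mounted at the origin on the work surface. World frame = base frame: x ahead of the robot, y to its left, z up, the work surface at z = 0. Lengths are in m, angles in rad, forces in N, time in s.
With the tool pointing down it reaches from about 0.2 to 0.875 m from the base axis. Payload 3.4 kg.
Tool frame: the origin (TCP) lies between the finger pads; the fingertips stand 25 mm ahead of it and the grasp point (between the pads) lies 6 mm ahead of it (r.nose_length is the z of the fingertips in the tool frame, in m); z points along the fingers, y is the line along which they close (so a half turn about z gives the same grasp; the last joint's range is limited). The gripper opens to 94 mm and grips with 3 to 60 N. Pads are 16 mm wide; open, the fingers measure 119 mm over their backs; the gripper's body (75 mm by 177 mm) begins 78 mm behind the grasp point.
Start: joints at [-1.382, 0.276, 1.505, -0, 1.361, -0.121], TCP at [0.175, -0.548, 0.23] pointing down, gripper open.
Joint ranges: [-2.89, 2.89], [-0.75, 2.08], [0.22, 2.7], [-1.18, 4.32], [0.11, 2.71], [-2.7, 2.7]. Speed limits (rad/s): [2.57, 2.57, 3.14, 3.14, 3.14, 3.14].

INTERFACE

Orientations are given as a unit quaternion [w, x, y, z].
In Python, from plant import r, gripper_to, inverse_kinematics, vision, models, telemetry gives the robot as it stands. Calls block until the motion is done:
- r.move_to(position, orientation): joint-space move of the TCP to a pose.
- r.move_l(position, rot=None, vel=0.15, guard=None): straight line of the TCP; rot=None keeps the orientation; vel is the mean speed in m/s. With guard (N) it stops when the force on the tool has changed by that much, and returns True; else False.
- r.movej(angles): joint-space move.
- gripper_to(opening, f_grip=None): finger opening in m; f_grip is the grip in N (None keeps the last); returns when the fingers have stopped.
- r.hold(seconds).
- inverse_kinematics(position, orientation): joint angles nearest the present ones, or None.
- vision.snapshot(name): name is "scene" or "top" or "wrist"; returns the picture (400x640x3 uint8, red, green, blue); there is no depth.
- vision.get_calibration(name): a dict with "fx", "fy", "cx", "cy" (pixels), "D" ([k1, k2, p1, p2, k3] as OpenCV has them; the pictures are not rectified), "position" and "orientation" of the camera in the world. Camera axes: x right, y down, z forward; pixel columns grow to the right and rows downward; lengths in m; the calibration is good to about 2 mm. A picture is of the moment at which its call begins: read the wrist's pose just before it. get_calibration takes no time and is no camera call; for the wrist camera it gives the pose at the moment of the call.
A pose or a line that the arm cannot do raises r.PlanningError and nothing moves.
- r.sign_off(): hands the job in; it is judged then, once.
Trained networks look in the newest picture that a camera, given by its name, has taken for a name from the list of things; names that differ only in an ending like _2 or _b are one class to them, and where a whole thing is asked for, a point or a joint stands for the part that bears it (a point fixed in the world has none). Each returns a list of dicts, best first, with "score" (0 to 1); they miss things now and then, are a little off and sometimes report something else, mostly with a low value. They report only what shows in the picture. A call takes as long as a camera call. They do not tell look-alikes from the thing itself.
- models.boxes_of(thing, camera): "at" ([x, y, z] in m, in world coordinates, good to about 4 mm: the middle of the surface that is visible of it).
- models.regions_of(thing, camera): "pixels" (400x640 bool, what is visible of it).
- models.mark_of(thing, camera): "at" ([x, y, z] in m, in world coordinates, good to about 4 mm: a listed point, or the origin of a listed thing).
Readings, each from a call of its own:
- telemetry.current_t(): time.
- telemetry.current_joints(): joint angles.
- telemetry.current_dq(): joint speeds.
- telemetry.current_joint_efforts(): joint torques, N m.
- telemetry.current_ee_pos(): TCP position.
- telemetry.current_tool_rot(): TCP orientation.
- telemetry.current_wrist_force(): force on the tool from outside, world axes, zero at the start.
- telemetry.current_torque(): the same for the moment, N m.
- telemetry.current_opening(): finger opening in m.
- telemetry.current_finger_force(): force on a finger pad.
Only numpy, scipy, OpenCV 4.12 (cv2) and the standard library are available. Lean on these libraries where they do the work, as an engineer would, in place of code of your own. Each camera call takes 0.05 s, during which the arm holds its last target. There are 200 camera calls.

TASK

Put the wooden modelling knife, the grey whetstone and the small round porcelain paint pot into the open wooden tray, each lying low enough to pass under the roof of the case. Then square the tray up to the mouth of its case and push it fully home, so that its end is flush with the roof's edge and all three things are still in it. Leave everything else where it stands.

Things in the scene. Friction and masses are not known exactly. Their poses are not given: they have to be found in the camera images.
- case: Low wooden sleeve fixed to the table, no floor; 170 long, 153 wide, 38 high. Origin: on the table, mid-mouth, below the roof's front edge; x points INTO the case. Channel 133 wide, 30 high under an 8 roof, 160 deep to the back wall; side walls 10. Before the mouth two flared cheeks, 30 high, reach to x = -27 and open 10 wider on each side.
- tray: Open wooden box, loose on the table before the case mouth, 160 long (x), 130 wide (y), 22 high; walls and floor 5 (inside 150 x 120 x 17); about 0.4 kg. Origin: centre of its underside; x along its length, roughly into the case. Fully home its origin is at x = 80 in the case frame, rear end flush with the roof's front edge.
- knife: Wooden modelling knife lying flat: pale wood, 120 long. Handle 80 long x 16 wide x 12 thick, from x = -60 to +20 mm; flat blade 18 wide x 5 thick from +16 to +60 mm. Origin: on its underside, in the handle near the centre of mass; x axis along it towards the blade tip.
- stone: Grey whetstone bar, 70 (x) x 24 (y) x 16 high. Origin: centre of its underside.
- pot: Small round lidded paint pot of white porcelain, 34 across, 20 high, standing upright. Origin: centre of its underside, z up along its axis.
- tea_bowl: Bystander: blue ceramic bowl, 84 across, 50 high, standing on the roof of the case. Origin: centre of its underside. Leave it alone.
- glaze_jar: Bystander: small amber glass jar with black cap, 54 across, 70 high. Origin: centre of its underside. Leave it alone.
- big_jar: Bystander: green glass jar with white cap, 68 across, 90 high. Origin: centre of its underside. Leave it alone.
- dish: Bystander: shallow white dish, 80 across, 18 high. Origin: centre of its underside. Leave it alone.
- tile: Bystander: square terracotta test tile, 75 x 75 x 9. Origin: centre of its underside. Leave it alone.
Mind the look-alikes: they are no part of the job. Of the things like the knife, leave any that is yellow; of the rest the larger one is meant.

How it is judged:
By the outcome, as a careful person would: the job done as asked, in the order asked, and still so for the second after the job is handed in, with the robot touching nothing.
It also fails if it takes over 72 s, if anything falls off the work surface, if the arm or the gripper's body presses on something with over 40 N, if the wrist force passes 120 N, or if a joint passes its speed limit or range.

## Working session

There is one attempt and no reset: what is moved stays moved. The work goes in short steps, each a Python script; the robot and the scene stay as the last script left them, time stands still between calls to the robot, and variables do not carry over. Pictures are saved under pics/ and viewed, at most 10 in all, crops included, and the job is handed in when it is done.

```bash
ls; mkdir -p pics; python3 - <<'E'
from plant import r, gripper_to, inverse_kinematics, vision, models, telemetry
import cv2, numpy as np
ims=[]
for c in ("top","scene"):
    im=vision.snapshot(c); cv2.imwrite(f"pics/{c}0.png",im[:,:,::-1])
    k=vision.get_calibration(c); print(c,{a:np.round(v,4).tolist() for a,v in k.items()})
    for t in ("case","tray","knife","stone","pot","tea_bowl","glaze_jar","big_jar","dish","tile"):
        print(t,[(np.round(d["at"],3).tolist(),round(d["score"],2)) for d in models.mark_of(t,c)])
print(telemetry.current_t(), r.nose_length)
E
```

```text
pics
top {'fx': 424.5389, 'fy': 424.5389, 'cx': 313.092, 'cy': 197.8566, 'D': [0.0011, 0.0, 0.0, 0.0, 0.0], 'position': [0.3332, -0.0022, 1.1294], 'orientation': [-0.043, 0.7068, -0.7039, 0.0555]}
case [([0.628, -0.024, -0.001], 0.88)]
tray [([0.604, 0.124, -0.0], 0.97)]
knife [([0.34, 0.237, -0.0], 0.72), ([0.34, -0.069, -0.001], 0.71), ([0.442, -0.116, -0.002], 0.69), ([0.421, 0.072, -0.003], 0.58)]
stone [([0.479, 0.351, 0.0], 0.57)]
pot [([0.451, -0.282, 0.001], 0.61)]
tea_bowl [([0.643, -0.145, 0.04], 0.73)]
glaze_jar [([0.625, 0.382, 0.001], 0.64)]
big_jar []
dish [([0.318, -0.22, -0.002], 0.79)]
tile [([0.339, 0.237, 0.002], 0.59)]
scene {'fx': 493.3852, 'fy': 493.3852, 'cx': 324.6681, 'cy': 199.1222, 'D': [-0.1137, 0.0, 0.0, 0.0, 0.0], 'position': [1.4839, 0.1447, 1.1783], 'orientation': [-0.23, 0.6073, 0.7062, -0.2819]}
case [([0.624, -0.022, 0.001], 0.79)]
tray [([0.603, 0.134, 0.0], 0.94)]
knife [([0.443, -0.116, 0.003], 0.49), ([0.426, 0.075, 0.003], 0.47), ([0.343, -0.076, -0.004], 0.44)]
stone [([0.623, 0.38, -0.004], 0.72), ([0.481, 0.345, -0.002], 0.64)]
pot [([0.445, -0.285, -0.004], 0.4)]
tea_bowl [([0.338, 0.239, 0.0], 0.22)]
glaze_jar [([0.623, 0.379, -0.005], 0.91)]
big_jar [([0.583, -0.415, 0.0], 0.76)]
dish [([0.32, -0.222, -0.0], 0.83)]
tile [([0.341, 0.24, 0.0], 0.84)]
1.1 0.025
```

View pics/top0.png

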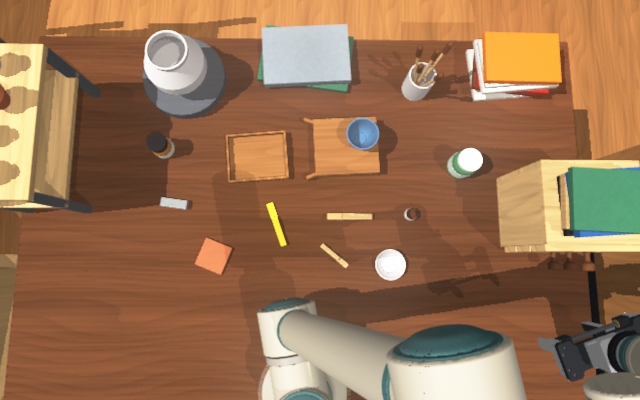

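View pics/scene0.png

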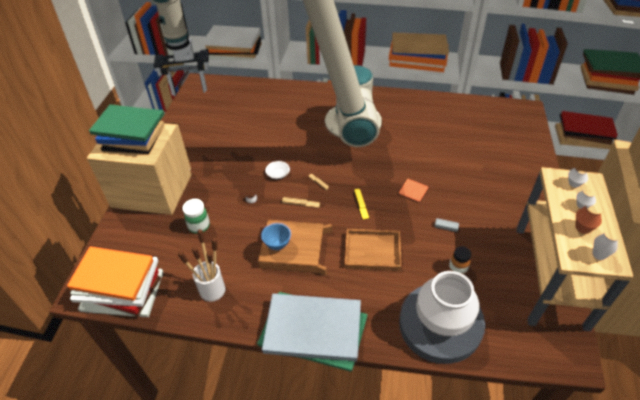

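The top view shows the mouth of the case facing the tray. The case is at px (346,148) and the tray at (257,157). The larger pale knife is at (350,216), a smaller pale one at (334,256) and a yellow one at (277,224). The stone is at (174,203) and the pot at (412,214). Next I measure with the wrist camera.

```bash
cat > h.py <<'E'
from plant import r, gripper_to, inverse_kinematics, vision, models, telemetry
import cv2, numpy as np
from scipy.spatial.transform import Rotation as R
def quat(R_): q=R_.as_quat(); return [q[3],q[0],q[1],q[2]]
def rot(q): return R.from_quat([q[1],q[2],q[3],q[0]])
def down(a):
    "tool pointing down, closing line (tool y) at world angle a (mod pi)"
    return rot([0,1,0,0]) if a is None else R.from_euler('z',a+np.pi/2)*R.from_euler('x',np.pi)
def rays(k,px):
    K=np.array([[k['fx'],0,k['cx']],[0,k['fy'],k['cy']],[0,0,1.]])
    u=cv2.undistortPoints(np.float64(px).reshape(-1,1,2),K,np.array(k['D'],float)).reshape(-1,2)
    return rot(k['orientation']).apply(np.c_[u,np.ones(len(u))])
def onplane(k,px,z):
    d=rays(k,px); p=np.array(k['position']); return p+d*((z-p[2])/d[:,2])[:,None]
def tri(k1,p1,k2,p2):
    d1,d2=rays(k1,[p1])[0],rays(k2,[p2])[0]
    a,b=np.array(k1['position']),np.array(k2['position'])
    s=np.linalg.lstsq(np.c_[d1,-d2],b-a,rcond=None)[0]
    return (a+s[0]*d1+b+s[1]*d2)/2
def rect(k,mask,z):
    "min-area rectangle of a mask projected on plane z: centre, long, short, angle of the long side"
    c=max(cv2.findContours(mask.astype(np.uint8),cv2.RETR_EXTERNAL,cv2.CHAIN_APPROX_NONE)[0],key=cv2.contourArea)
    w=onplane(k,c.reshape(-1,2),z)[:,:2]
    (cx,cy),(a,b),t=cv2.minAreaRect((w*1e3).astype(np.float32))
    if a<b: a,b,t=b,a,t+90
    return np.array([cx,cy])/1e3,a,b,(t+90)%180-90
def cen(m): return np.argwhere(m).mean(0)[::-1]
E
python3 - <<'E'
from h import *
k=vision.get_calibration("wrist"); T=rot(telemetry.current_tool_rot()); p=np.array(telemetry.current_ee_pos())
print(k); print("rel",T.inv().apply(np.array(k['position'])-p),(T.inv()*rot(k['orientation'])).as_matrix().round(3).tolist())
kt,ks=vision.get_calibration("top"),vision.get_calibration("scene")
for t,z in (("knife",.012),("stone",.016),("pot",.02),("tray",.022),("case",.038)):
    S=models.regions_of(t,"scene")
    for d in models.regions_of(t,"top"):
        if d['score']<.4: continue
        c,a,b,g=rect(kt,d['pixels'],z); print(t,round(d['score'],2),c.round(4),round(a),round(b),round(g,1),
          [tri(kt,cen(d['pixels']),ks,cen(s['pixels'])).round(3).tolist() for s in S if np.linalg.norm(onplane(ks,[cen(s['pixels'])],z)[0,:2]-c)<.04])
print(telemetry.current_t())
E
```

```text
{'fx': 285.8697874432085, 'fy': 285.8697874432085, 'cx': 319.7093425865108, 'cy': 206.1739392063719, 'D': array([-0.02065227,  0.        ,  0.        ,  0.        ,  0.        ]), 'position': array([ 0.25124948, -0.5241174 ,  0.38497124]), 'orientation': array([ 0.1134394 ,  0.79970343, -0.58378724, -0.0824523 ])}
rel [ 0.07953395  0.00073816 -0.15446414] [[-0.0, -0.961, -0.278], [1.0, -0.0, 0.0], [-0.0, -0.278, 0.961]]
knife 0.83 [ 0.4421 -0.1183] 119 16 -89.7 [[0.444, -0.118, 0.004]]
knife 0.72 [0.4209 0.0743] 119 16 19.6 [[0.423, 0.075, -0.001]]
knife 0.62 [ 0.3404 -0.0787] 83 13 48.3 []
stone 0.53 [0.4747 0.342 ] 75 29 83.9 [[0.475, 0.344, 0.011]]
pot 0.45 [0.6304 0.385 ] 76 54 47.6 []
tray 0.72 [0.6012 0.1277] 160 136 -85.0 [[0.603, 0.128, 0.01]]
case 0.92 [ 0.6239 -0.097 ] 193 166 -86.7 [[0.624, -0.098, -0.002]]
1.6
```

```bash
cat >> h.py <<'E'
def best(p,a):
    j=np.array(telemetry.current_joints()); o=[]
    for h in (0,np.pi):
        q=quat(down(a+h)); s=inverse_kinematics(list(p),q)
        if s is not None: o.append((np.abs(np.array(s)-j).max(),q))
    return min(o,key=lambda t:t[0])[1]
def goto(p,a): r.move_to(list(p),best(p,a))
E
python3 - <<'E'
from h import *
kt=vision.get_calibration("top"); vision.snapshot("top")
T={t:models.regions_of(t,"top") for t in ("knife","stone","pot","tray","case")}
H=dict(knife=.012,stone=.016,pot=.02,tray=.022,case=.038)
for n,p in (("A",(.45,-.17,.2)),("B",(.58,.1,.2))):
    goto(p,np.pi/2); print(telemetry.current_t(),np.round(telemetry.current_joints(),2))
    k=vision.get_calibration("wrist"); im=vision.snapshot("wrist"); cv2.imwrite(f"pics/w{n}.png",im[:,:,::-1])
    for t,z in H.items():
        for m in models.mark_of(t,"wrist"): print(n,t,'mark',np.round(m['at'],3),round(m['score'],2))
        for d in models.regions_of(t,"wrist"):
            if d['score']<.35: continue
            c,a,b,g=rect(k,d['pixels'],z); print(n,t,round(d['score'],2),c.round(4),round(a),round(b),round(g,1),'px',cen(d['pixels']).round(),
              [tri(kt,cen(s['pixels']),k,cen(d['pixels'])).round(3).tolist() for s in T[t] if np.linalg.norm(onplane(kt,[cen(s['pixels'])],z)[0,:2]-c)<.04])
print(telemetry.current_t())
E
```

```text
3.6083 [-0.51  0.16  1.75 -0.    1.24  1.06]
A knife mark [ 0.443 -0.114  0.005] 0.93
A knife mark [ 0.421  0.075 -0.002] 0.93
A knife mark [ 0.342 -0.078 -0.001] 0.68
A knife 0.94 [0.4227 0.07  ] 118 25 19.0 px [128. 211.] [[0.422, 0.074, 0.005]]
A knife 0.92 [ 0.444  -0.1201] 117 18 89.9 px [277. 196.] [[0.443, -0.12, 0.009]]
A knife 0.75 [ 0.3318 -0.0945] 48 15 55.2 px [262. 277.] [[0.335, -0.087, 0.01]]
A pot mark [ 0.45  -0.277  0.002] 0.69
A pot 0.76 [ 0.4572 -0.2711] 30 15 -40.1 px [401. 187.] []
A tray mark [ 0.607  0.127 -0.001] 0.57
A tray 0.98 [0.5966 0.1164] 167 125 -86.1 px [62. 62.] [[0.604, 0.131, -0.008]]
A case mark [ 0.622 -0.018  0.004] 0.98
A case 0.71 [ 0.5912 -0.1033] 189 109 89.6 px [252.  58.] [[0.61, -0.096, 0.011]]
A case 0.42 [0.5932 0.1024] 158 119 -86.5 px [62. 62.] []
5.3083 [ 0.05  0.31  1.53 -0.    1.3   1.62]
B knife mark [0.419 0.08  0.   ] 0.73
B knife mark [ 0.442 -0.116  0.004] 0.61
B knife 0.71 [0.4416 0.0801] 86 17 20.3 px [332. 288.] [[0.423, 0.078, -0.023]]
B knife 0.62 [ 0.4456 -0.1256] 98 20 89.5 px [477. 284.] [[0.444, -0.122, 0.004]]
B stone mark [0.481 0.346 0.001] 0.8
B stone mark [ 0.623 -0.021 -0.002] 0.66
B stone 0.65 [0.4794 0.341 ] 76 33 84.1 px [136. 266.] [[0.476, 0.345, 0.01]]
B pot mark [ 0.448 -0.277  0.001] 0.71
B pot 0.5 [ 0.4612 -0.2658] 34 29 58.2 px [588. 278.] []
B tray mark [0.607 0.129 0.001] 0.83
B tray 0.74 [0.6012 0.1282] 160 130 -85.1 px [294. 171.] [[0.603, 0.13, 0.007]]
B tray 0.46 [0.3409 0.2331] 70 55 69.9 px [227. 358.] []
B case mark [ 0.623 -0.021  0.003] 0.59
B case 0.85 [ 0.6289 -0.0919] 204 162 -87.1 px [489. 151.] [[0.624, -0.098, 0.016]]
5.8583
```

```bash
python3 - <<'E'
import cv2,numpy as np
a=cv2.imread("pics/wA.png");b=cv2.imread("pics/wB.png")
x=cv2.resize(a[140:300,220:460],None,fx=3.3,fy=3.3); cv2.imwrite("pics/wAc.png",x)
x=cv2.resize(b[80:300,100:500],None,fx=2,fy=2,interpolation=cv2.INTER_CUBIC); cv2.imwrite("pics/wBc.png",x)
E
```

```text
(no output)
```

View pics/wAc.png

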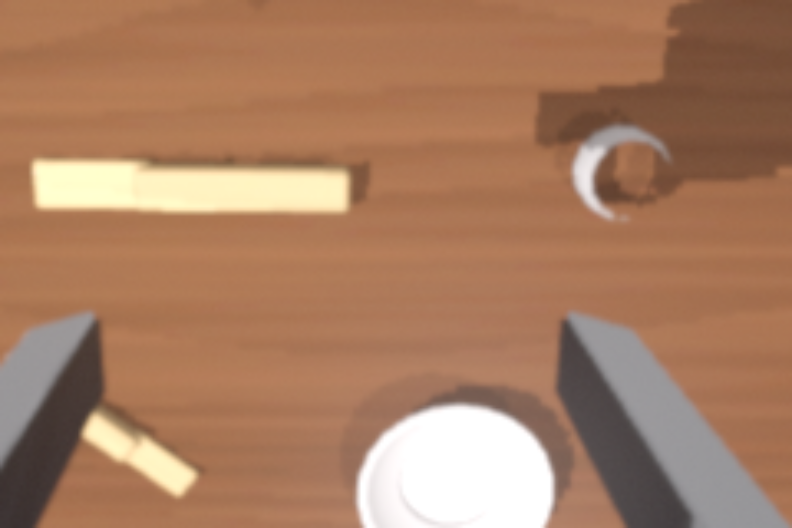

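View pics/wBc.png

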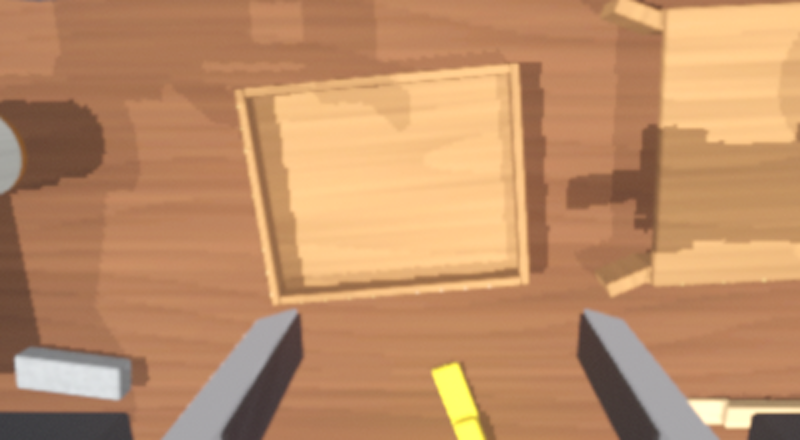

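Crop A shows the knife with its blade toward the left (+y) and its handle to the right. The pot's ring is centred at about full-picture px (408,192). Crop B shows the tray corners, yawed about 5°, and the roof's front edge from crop px (665,8) to (653,286). Next I compute these positions.

```bash
python3 - <<'E'
from h import *
T0=R.from_matrix([[0,-.9606,-.278],[1,0,0],[0,-.278,.9606]])
k=vision.get_calibration("wrist")   # arm still at B
f=lambda L,s,o:[(x/s+o[0],y/s+o[1]) for x,y in L]
tray=onplane(k,f([(236,91),(519,64),(527,284),(275,303)],2,(100,80)),.022)[:,:2]
print("tray",tray.round(4).tolist(),tray.mean(0).round(4))
d=tray-np.roll(tray,-1,0); print([ (round(np.hypot(*v)*1e3),round(np.degrees(np.arctan2(v[1],v[0])),1)) for v in d])
roof=onplane(k,f([(665,8),(653,286)],2,(100,80)),.038)[:,:2]; v=roof[0]-roof[1]
print("roof",roof.round(4).tolist(),roof.mean(0).round(4),np.hypot(*v),np.degrees(np.arctan2(v[1],v[0])))
st=onplane(k,f([(15,350),(132,362),(128,399),(17,386)],2,(100,80)),.01)[:,:2]; print("stone",st.round(4).tolist())
# camera A pose from tool pose offsets
kA=dict(k); dp=np.array([.45,-.17,.2])-np.array([.58,.1,.2]); kA['position']=np.array(k['position'])+dp
P=onplane(kA,f([(622,172),(573,172),(672,172),(622,125),(622,220)],3.3,(220,140)),.02); print("pot",P[:,:2].round(4).tolist())
kn=onplane(kA,f([(33,160),(36,210),(350,168),(350,212),(145,162),(140,210)],3.3,(220,140)),.012); print("knife",kn[:,:2].round(4).tolist())
print(np.round(telemetry.current_ee_pos(),4))
# roof edge from the top camera, tray mask side edges
E
```

```text
tray [[0.6582, 0.2127], [0.6724, 0.0543], [0.5434, 0.0445], [0.531, 0.2008]] [0.6013 0.1281]
[(159, np.float64(95.1)), (129, np.float64(4.3)), (157, np.float64(-85.5)), (128, np.float64(-174.6))]
roof [[0.6996, -0.0181], [0.5477, -0.0272]] [ 0.6237 -0.0226] 0.1521923050478791 3.41975199835045
stone [[0.4926, 0.382], [0.4841, 0.304], [0.4562, 0.3111], [0.4657, 0.3864]]
pot [[0.4507, -0.2784], [0.4507, -0.2605], [0.4507, -0.2968], [0.4681, -0.2769], [0.4325, -0.28]]
knife [[0.4535, -0.0614], [0.4342, -0.0609], [0.4504, -0.1794], [0.4334, -0.1795], [0.4527, -0.1031], [0.4342, -0.1002]]
[0.58   0.0998 0.2001]
```

```bash
cat >> h.py <<'E'
TC=np.array([.6013,.128]); TY=np.radians(-85.2)      # tray origin, yaw as measured
def tray_xy(x,y): return TC+np.array([[np.cos(TY),-np.sin(TY)],[np.sin(TY),np.cos(TY)]])@[x,y]
def pick(p,a,op,f):
    goto([*p,.1],a); gripper_to(op); g=r.move_l([*p,.027],vel=.2,guard=12); z=telemetry.current_ee_pos()[2]
    gripper_to(0,f); print("pick",g,round(z,4),telemetry.current_opening(),telemetry.current_finger_force()); r.move_l([*p,.11],vel=.3)
    print("lifted",telemetry.current_opening(),telemetry.current_t()); return z
def place(p,a,z,op):
    goto([*p,.11],a); g=r.move_l([*p,z+.006],vel=.15,guard=8); print("place",g,telemetry.current_ee_pos()[2])
    gripper_to(op); r.move_l([*p,.1],vel=.3); print(telemetry.current_t())
E
python3 - <<'E'
from h import *
z=pick([.443,-.124],0,.045,20)
if telemetry.current_opening()>.01:
    place(tray_xy(.005,-.030)+np.array([0,-.004]),np.radians(4.8),z,.026)
vision.snapshot("top"); print([np.round(d['at'],3).tolist() for d in models.mark_of("knife","top")])
E
```

```text
pick True 0.0252 0.01562742607436065 21.93056095013162
lifted 0.015326241711187506 9.9583
place True 0.03029227607994038
12.35
[[0.421, 0.074, -0.002], [0.342, -0.072, 0.003]]
```

```bash
python3 - <<'E'
from h import *
z=pick([.4775,.345],np.radians(-6),.05,25)
if telemetry.current_opening()>.015:
    place(tray_xy(.035,.030),np.radians(4.8),z,.033)
    z=pick([.450,-.278],0,.06,20)
    if telemetry.current_opening()>.02:
        place(tray_xy(-.028,.020),np.radians(4.8),z,.042)
goto([.58,.16,.2],np.radians(3.3))
k=vision.get_calibration("wrist"); im=vision.snapshot("wrist"); cv2.imwrite("pics/w2.png",im[:,:,::-1])
for t,h in (("tray",.022),("case",.038),("pot",.02),("stone",.02),("knife",.01)):
    for m in models.mark_of(t,"wrist"): print(t,'mark',np.round(m['at'],3),round(m['score'],2))
    for d in models.regions_of(t,"wrist"): print(t,round(d['score'],2),*rect(k,d['pixels'],h),cen(d['pixels']).round())
print(telemetry.current_t(),telemetry.current_ee_pos())
E
```

```text
pick True 0.0253 0.023658251734986473 26.82796205233899
lifted 0.024104683998131156 15.375
place True 0.030306953527309492
17.8333
pick True 0.0253 0.033129788287232106 20.612157194700558
lifted 0.03333254737221936 21.3917
place True 0.030298798084999468
24.4167
tray mark [ 0.601  0.126 -0.001] 0.57
tray 0.89 [0.59893225 0.12877831] 163.3360137939453 130.18948364257812 -85.41200637817383 [335. 207.]
case 0.68 [ 0.61252612 -0.07865741] 128.57858276367188 64.4078598022461 3.2801246643066406 [331. 362.]
pot mark [0.611 0.154 0.006] 0.65
pot 0.45 [0.6085564  0.16175348] 30.16950798034668 12.432387351989746 27.719768524169922 [345. 192.]
stone mark [0.63  0.1   0.004] 0.63
stone 0.59 [0.62722546 0.10061699] 73.54329681396484 24.77688217163086 -84.11358976364136 [354. 230.]
knife mark [0.421 0.079 0.002] 0.81
knife mark [0.567 0.124 0.007] 0.72
knife mark [ 0.342 -0.078  0.003] 0.39
knife 0.68 [0.42118622 0.07562086] 122.84197998046875 19.649574279785156 19.827531814575195 [198. 246.]
knife 0.66 [0.565065   0.11732709] 122.57954406738281 17.34269905090332 -86.28745794296265 [308. 219.]
knife 0.64 [ 0.32307846 -0.09811998] 24.47343635559082 14.81932544708252 48.00365447998047 [139. 350.]
25.475 [0.58002088 0.15996868 0.19963397]
```

View pics/w2.png

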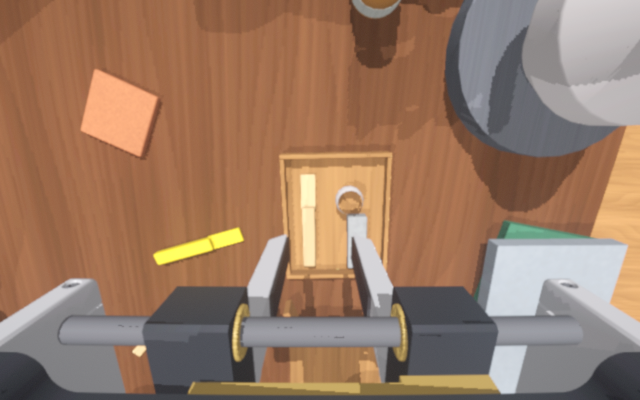

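```bash
cat >> h.py <<'E'
CO=np.array([.6237,-.0226]); CY=np.radians(-86.7)
def case_xy(x,y): return CO+np.array([[np.cos(CY),-np.sin(CY)],[np.sin(CY),np.cos(CY)]])@[x,y]
E
python3 - <<'E'
from h import *
p=tray_xy(-.0775,-.006)
goto([*p,.09],TY); gripper_to(.024); g=r.move_l([*p,.034],vel=.15,guard=10); print(g,telemetry.current_ee_pos())
gripper_to(0,50); print(telemetry.current_opening(),telemetry.current_finger_force())
q0=rot(telemetry.current_tool_rot()); q=R.from_euler('z',CY-TY)*q0
t=case_xy(-.122-.0775,-.006); print(p,t)
print(r.move_l([*t,telemetry.current_ee_pos()[2]],rot=quat(q),vel=.06,guard=40)); print(telemetry.current_opening(),telemetry.current_wrist_force())
gripper_to(.024); r.move_l([*t,.15],vel=.3)
goto([.62,.1,.2],CY+np.pi/2+np.pi)
k=vision.get_calibration("wrist"); im=vision.snapshot("wrist"); cv2.imwrite("pics/w3.png",im[:,:,::-1])
for d in models.regions_of("tray","wrist"): print('tray',round(d['score'],2),*rect(k,d['pixels'],.022))
it=vision.snapshot("top"); cv2.imwrite("pics/t3.png",cv2.resize(it[90:220,200:420],None,fx=3.6,fy=3.6,interpolation=cv2.INTER_CUBIC)[:,:,::-1])
kt=vision.get_calibration("top")
for d in models.regions_of("tray","top"): print('tray top',round(d['score'],2),*rect(kt,d['pixels'],.022))
print(telemetry.current_t(),telemetry.current_ee_pos())
E
```

```text
False [0.58905155 0.20478136 0.03410669]
0.004068082739741395 50.00095009803772
[0.58883601 0.20472613] [0.60622593 0.17622381]
False
0.004428730155066212 [-0.27575574  0.38919942  2.87620378]
tray 0.75 [0.61380444 0.09635436] 164.31910705566406 132.3072052001953 -87.05635690689087
tray top 0.29 [ 0.58675079 -0.42765482] 102.77278900146484 68.19131469726562 -63.18223190307617
tray top 0.21 [0.62925519 0.38321115] 77.92118835449219 53.942909240722656 45.869903564453125
31.5833 [0.61979609 0.1002075  0.19961528]
```

View pics/w3.png

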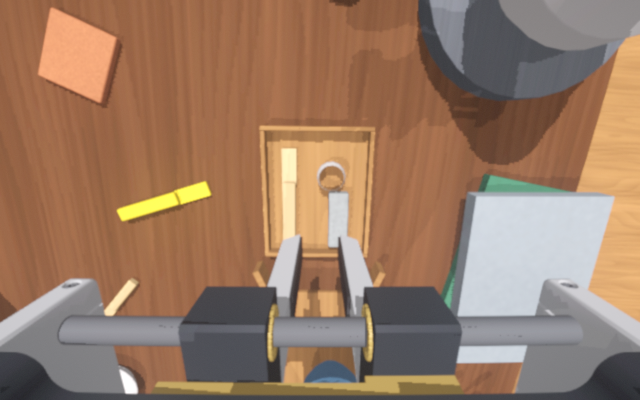

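```bash
python3 - <<'E'
from h import *
a=CY+np.pi/2
k=vision.get_calibration("wrist")
Mi=np.array([[np.cos(CY),np.sin(CY)],[-np.sin(CY),np.cos(CY)]])
print("tray corners in case frame",((onplane(k,[(261,128),(374,128),(369,257),(265,257)],.022)[:,:2]-CO)@Mi.T).round(4).tolist())
print("cheek tips",((onplane(k,[(253,265),(384,275)],.03)[:,:2]-CO)@Mi.T).round(4).tolist())
s=case_xy(-.24,0); q=best([*s,.12],a); gripper_to(.08)
r.move_l([*s,.15],vel=.3); r.move_to([*s,.10],q); r.move_l([*s,.031],vel=.15)
g=r.move_l([*case_xy(-.06,0),.031],vel=.08,guard=15)
e=np.array(telemetry.current_ee_pos()); print(g,Mi@(e[:2]-CO),telemetry.current_wrist_force(),telemetry.current_t())
im=vision.snapshot("wrist"); cv2.imwrite("pics/w4.png",im[:,:,::-1])
E
```

```text
tray corners in case frame [[-0.198, -0.0642], [-0.1981, 0.0627], [-0.0392, 0.0647], [-0.039, -0.068]]
cheek tips [[-0.0319, -0.0821], [-0.018, 0.0836]]
False [-6.01580402e-02  7.09445037e-05] [ 1.36293831  2.21193174 -0.48424837] 36.4583
```

View pics/w4.png

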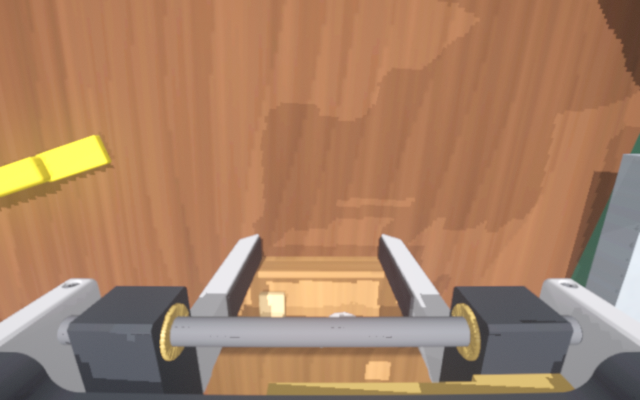

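The tray is in the channel, pushed squarely with low force (about 2.6 N). The knife's end at px (275,303) and the pot at (342,315) are still in it. I'll push it the rest of the way.

```bash
python3 - <<'E'
from h import *
Mi=np.array([[np.cos(CY),np.sin(CY)],[-np.sin(CY),np.cos(CY)]])
def rep(g): print(g,(Mi@(np.array(telemetry.current_ee_pos())[:2]-CO)).round(4),np.round(telemetry.current_wrist_force(),1),telemetry.current_t())
rep(r.move_l([*case_xy(-.018,0),.031],vel=.08,guard=20))
g=r.move_l([*case_xy(.002,0),.031],vel=.02,guard=20); rep(g)
r.move_l([*case_xy(-.06,0),.031],vel=.2); r.move_l([*case_xy(-.08,0),.2],vel=.3)
goto([*case_xy(-.08,0),.2],CY+np.pi/2)
k=vision.get_calibration("wrist"); im=vision.snapshot("wrist"); cv2.imwrite("pics/w5.png",im[:,:,::-1])
it=vision.snapshot("top"); cv2.imwrite("pics/t5.png",cv2.resize(it[90:290,200:440],None,fx=3,fy=3,interpolation=cv2.INTER_CUBIC)[:,:,::-1])
print(telemetry.current_t())
E
```

```text
False [-0.017  -0.0008] [-1.2  0.3 -1. ] 37.1833
True [-0.0098 -0.0003] [1.  1.  0.7] 37.8917
39.3583
```

View pics/w5.png

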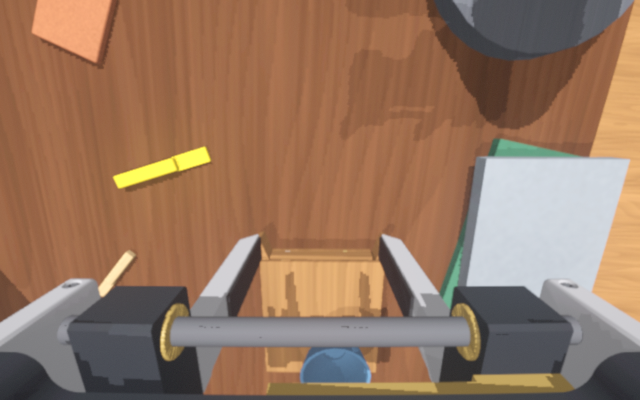

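View pics/t5.png

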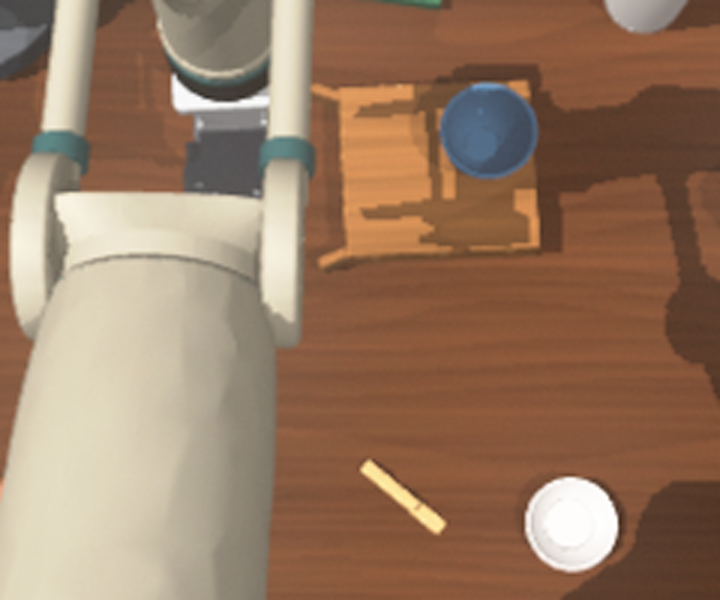

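```bash
python3 - <<'E'
from h import *
k=vision.get_calibration("wrist"); im=cv2.imread("pics/w5.png")
q=rot(k['orientation']); K=np.array([[k['fx'],0,k['cx']],[0,k['fy'],k['cy']],[0,0,1.]])
Mi=np.array([[np.cos(CY),np.sin(CY)],[-np.sin(CY),np.cos(CY)]])
print("cam case x",Mi@(np.array(k['position'])[:2]-CO),k['position'][2])
def pj(x,y,z):
    c=q.inv().apply(np.r_[case_xy(x,y),z]-k['position']); return cv2.projectPoints(c[None],np.zeros(3),np.zeros(3),K,np.array(k['D'],float))[0].ravel().round(1).tolist()
for n,P in dict(roof=(0,0,.038),roofbot=(0,0,.03),tray0=(0,0,.022),tray2=(-.002,0,.022),tray5=(-.005,0,.022),base=(0,0,0),cheekL=(-.027,-.0765,.03),cheekR=(-.027,.0765,.03)).items(): print(n,pj(*P))
for c in (300,340): print(c,[im[y,c-4:c+5].mean(0).astype(int).tolist() for y in range(240,268)])
Mi=Mi
def rep(g): print(g,(Mi@(np.array(telemetry.current_ee_pos())[:2]-CO)).round(4),np.round(telemetry.current_wrist_force(),1),telemetry.current_t())
E
python3 - <<'E'
import cv2
im=cv2.imread("pics/w5.png"); cv2.imwrite("pics/w5c.png",cv2.resize(im[225:285,250:400],None,fx=5,fy=5,interpolation=cv2.INTER_CUBIC))
E
```

```text
cam case x [-0.15982249 -0.00128858] 0.3530944212247009
roof [321.5, 260.5]
roofbot [321.5, 257.6]
tray0 [321.5, 254.7]
tray2 [321.5, 253.3]
tray5 [321.5, 251.1]
base [321.4, 247.5]
cheekL [258.7, 237.3]
cheekR [384.5, 237.4]
300 [[66, 93, 141], [66, 93, 141], [65, 93, 141], [66, 93, 141], [66, 93, 141], [67, 94, 141], [66, 93, 141], [68, 97, 144], [72, 107, 155], [81, 123, 171], [84, 130, 178], [84, 128, 176], [81, 125, 171], [81, 124, 170], [84, 128, 175], [92, 140, 189], [100, 152, 204], [102, 155, 207], [96, 147, 199], [87, 134, 183], [86, 132, 180], [98, 150, 201], [110, 167, 219], [115, 173, 226], [115, 174, 227], [115, 174, 226], [115, 174, 226], [115, 174, 226]]
340 [[71, 103, 154], [71, 103, 154], [71, 103, 154], [71, 103, 153], [72, 103, 153], [72, 104, 154], [72, 103, 154], [72, 104, 155], [75, 111, 160], [81, 123, 171], [88, 134, 180], [89, 136, 180], [84, 129, 174], [83, 126, 173], [84, 128, 174], [87, 132, 180], [94, 143, 193], [101, 153, 204], [100, 152, 203], [91, 140, 189], [84, 128, 176], [91, 139, 188], [103, 156, 207], [110, 166, 218], [112, 168, 220], [111, 168, 220], [111, 168, 220], [111, 168, 220]]
```

View pics/w5c.png

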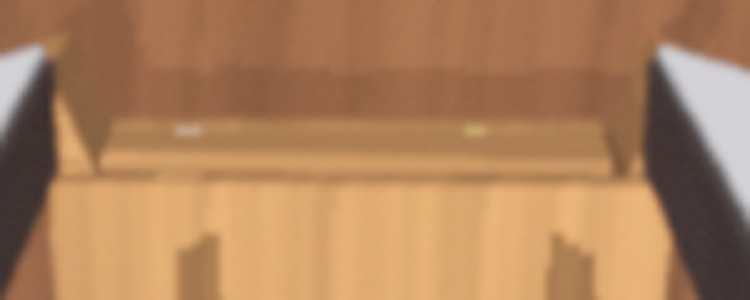

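The crop shows the tray's end at rows 249–255 and the roof edge at about row 261. That matches a flush tray (predicted 247.5, 254.7 and 260.5) to about 1 px. A second, firmer push will confirm it is against the back wall.

```bash
python3 - <<'E'
from h import *
Mi=np.array([[np.cos(CY),np.sin(CY)],[-np.sin(CY),np.cos(CY)]])
def rep(g): print(g,(Mi@(np.array(telemetry.current_ee_pos())[:2]-CO)).round(4),np.round(telemetry.current_wrist_force(),1),telemetry.current_t())
r.move_l([*case_xy(-.06,0),.031],vel=.25)
r.move_l([*case_xy(-.02,0),.031],vel=.1)
rep(r.move_l([*case_xy(.002,0),.031],vel=.015,guard=35))
r.move_l([*case_xy(-.06,0),.031],vel=.2); r.move_l([*case_xy(-.08,0),.2],vel=.3)
k=vision.get_calibration("wrist"); im=vision.snapshot("wrist")
print([im[y,296:345].mean().round() for y in range(246,266)])
for n in ("tea_bowl","dish","tile","glaze_jar","big_jar","knife","stone","pot"):
    print(n,[(np.round(d['at'],3).tolist(),round(d['score'],2)) for d in models.mark_of(n,"wrist") if d['score']>.4])
r.hold(.3); print(telemetry.current_t())
E
```

```text
False [-0.0093  0.0001] [ 1.4 29.   3.7] 42.3583
[np.float64(109.0), np.float64(117.0), np.float64(129.0), np.float64(135.0), np.float64(132.0), np.float64(128.0), np.float64(127.0), np.float64(130.0), np.float64(141.0), np.float64(152.0), np.float64(154.0), np.float64(147.0), np.float64(137.0), np.float64(137.0), np.float64(151.0), np.float64(165.0), np.float64(169.0), np.float64(170.0), np.float64(170.0), np.float64(170.0)]
tea_bowl [([0.649, -0.147, 0.037], 0.6)]
dish []
tile [([0.34, 0.238, -0.001], 0.59)]
glaze_jar []
big_jar []
knife [([0.342, -0.078, 0.002], 0.78), ([0.423, 0.078, -0.001], 0.74)]
stone [([0.646, -0.146, 0.036], 0.67)]
pot []
44.2833
```

```bash
python3 -c "
from plant import r; print(r.sign_off())"
```

```text
the job is handed in; nothing more can be done
None
```

The job is handed in at about 44 s: the knife, stone and pot went into the tray, and the tray is pushed home, stalling at 29 N against the back wall with its end flush with the roof edge to within about 1 mm by camera; the roof hides the contents, which were last seen in it part-way in.

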